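# Unload the turning-blank magazine

## Robot

A 6-joint arm with a two-finger parallel gripper is mounted at the origin on the work surface. World frame = base frame: x ahead of the robot, y to its left, z up, the work surface at z = 0. Lengths are in m, angles in rad, forces in N, time in s.
With the tool pointing down it reaches from about 0.35 to 0.85 m from the base axis. Payload 8.1 kg.
Tool frame: the origin (TCP) lies at the very end of the fingers, on their centre line; the grasp point (between the pads) lies robot.tcp_to_grasp behind it (robot.tcp_to_grasp is the distance from the TCP to the grasp point, in m); z points along the fingers, y is the line along which they close (so a half turn about z gives the same grasp; the last joint's range is limited). The gripper opens to 93 mm and grips with 3 to 60 N. Pads are 15 mm wide; open, the fingers measure 128 mm over their backs; the gripper's body (75 mm by 188 mm) begins 65 mm behind the grasp point.
Start: joints at [-1.189, 0.13, 1.488, -0, 1.523, -0.085], TCP at [0.27, -0.536, 0.219] pointing down, gripper open.
Joint ranges: [-2.96, 2.96], [-0.89, 2.26], [0.02, 2.5], [-1.34, 4.48], [0, 2.73], [-2.66, 2.66]. Speed limits (rad/s): [2.39, 2.39, 2.79, 3.14, 3.14, 3.14].

## Interface

Orientations are given as a rotation vector (axis times angle).
In Python, from plant import robot gives the robot as it stands. The module is installed in compiled form; this text tells all that it offers.
- The arm moves only by the shell command python3 -m pendant 'ROWS' [FORCE]. ROWS is JSON, a list that holds one entry, the list of rows, each a list of 5 numbers: the opening, from 0 (shut) to 1 (fully open), then the shift along the tool's x, y, z in cm, then the turn about the tool's z in degrees. In form: [[[fingers, x, y, z, roll], ...]]. A call has 1 to 8 rows; each row shifts and turns the commanded pose from where the row before left it, along the tool's axes as they then stand; what a row does not reach is not made up. A row lasts 1/10 s, in which the tool goes at most 50 mm and 8.59 degrees, less where a joint would pass 70% of its speed; a pose out of reach is approached as far as the arm can. A call is refused whole if a number of a shift passes 5 or a number of a turn 8.59, either way. A call with a gripper value outside its range is refused whole. The fingers move at their own pace and stop on an object; FORCE is the grip in N (left out, the last holds). Time passes only in rows, so rows that do not move let the fingers close. It gives the time, the measured TCP pose, the force, the opening and the grip force at its end, in the units of the state.
- robot.read_state(): the state, without advancing time (a new reading comes with each control period).
- robot.read_camera(name): name is "scene" or "side" or "wrist"; returns a dict with "img" (480x640x3 uint8, blue, green, red), "K" (3x3 intrinsics, pixels), "pose" (4x4, takes a point from camera to world coordinates). Camera axes: x right, y up, looking along -z (the intrinsics and any distortion apply to the point x, -y, -z); pixel columns grow to the right and rows downward; lengths in m; the calibration is good to about 2 mm. A picture is of the moment at which its call begins. There is no depth.
- robot.close_job(): hands the job in; it is judged then, once.
The state is a dict: "t": time; "q": joint angles; "dq": joint speeds; "joint_torque": joint torques, N m; "tool_pos": TCP position; "orientation": TCP orientation; "force": force on the tool from outside, world axes, zero at the start; "wrist_torque": the same for the moment, N m; "opening": finger opening in m; "gripper_force": force on a finger pad.
Only numpy, scipy, OpenCV 4.12 (cv2) and the standard library are available. Lean on these libraries where they do the work, as an engineer would, in place of code of your own. Each camera call takes 0.05 s, during which the arm holds its last target. There are 200 camera calls.

## Task

Unload the lathe's blank magazine: drive the hardwood wedge fully home between the fixed jaw and the red sprung jaw, so that it alone holds the red gate open, then push every blank part-way out with the yellow ejector slide of its own bay (do not touch a blank with the fingers while it is still home in its bay), and lay them all flat on the floor of the plywood tray. Then pull the wedge out so that the gate springs fully shut, lay the wedge flat back on the cork mat, and leave the other things on the bench where they are.

Things in the scene. Friction and masses are not known exactly. Their poses are not given: they have to be found in the camera images.
- magazine: Green and steel magazine fixed to the bench; origin under its centre, z up, x from the bay mouths to the back. In its frame, mm: base plate 10 thick, x -137..86, y -117..203, is also the bays' floor. Four bays along x, centred at y = -84, -28, 28, 84 (bay 0..3), 38 wide, mouths at x = -55; walls and overhanging lips (22 wide slot above each bay) reach x -55..82, top at z = 51.
- wedge_seat (a point): Centre of the wedge when fully home (axes as the magazine's): in magazine frame x -27.5, y 164, z 24 mm. The wedge slides in along +x on the base plate between a fixed steel jaw (face at y = 141, x -75..20) and the red jaw, both up to z = 36, until its nose meets a steel stop at x = 55; it then lies along x, flat on the fixed jaw, with 52 mm of tail in front of the red jaw.
- gate (a joint): Red gate, m: 0 = shut, to 0.024 along the magazine's +y. Four teeth (10 wide, x -73..-63, z 10..34 mm) stand before the mouths and clear the blanks from 0.014. Gap to the red jaw: 28 mm shut at its straight part (x -36..-8), 34 mm at the front of its lead-in flare (x -58); the wedge opens it to 0.018. Spring 3 N shut, 5 N open; it snaps shut when nothing holds it.
- wedge_c (a point): Centre (half-way up) of the loose hardwood wedge, pale yellow with a blue band at the tail, 130 g: 165 long along its x, 28 tall, 46 wide from the tail (x = -82.5) to x = 22.5, then tapering on both sides to an 8 wide nose at x = +82.5. Either flat side may be up. It starts lying on the cork mat.
- mat: Fixed cork mat 200 x 120 x 4 mm (x, y, z), origin under its centre; the wedge's home.
- tray: Fixed plywood tray, outside 160 x 240 mm (x, y), floor 5 mm thick, walls 5 mm thick and 23 mm high, open above; origin under its centre. Empty at the start; has room for three blanks side by side along its y, each lying along its x.
- blank0_c (a point): Centre of turning blank 0 (absent in some runs): square wood bar pale, 110 x 34 x 34 mm, long along its x, about 100 g. It starts lying in bay0 (y = -84 mm of the magazine), its centre at magazine x about 2 mm, z 27 mm, its front end 10 mm behind the gate teeth.
- ejector0 (a joint): Ejector slide of bay 0, m: 0 = at rest (back), to 0.080 as it is pushed along the magazine's -x; a spring (2 N at rest, 5.5 N at full travel) brings it back. It pushes the blank ahead of it: at full travel the blank's centre is at magazine x = -74 mm, 74 mm of it out of the mouth, its rear still under the lips; it stays there when the slide goes back.
- tab0 (a point): Centre of ejector 0's yellow push tab, 12 x 26 x 28 mm (x, y, z), standing above the lips (z 53..81 mm); moves with the slide; at magazine x = 66 mm at rest. Push on its back (+x) face towards -x.
- blank1_c (a point): Centre of turning blank 1 (absent in some runs): square wood bar mid-brown, 110 x 34 x 34 mm, long along its x, about 100 g. It starts lying in bay1 (y = -28 mm of the magazine), its centre at magazine x about 2 mm, z 27 mm, its front end 10 mm behind the gate teeth.
- ejector1 (a joint): Ejector slide of bay 1, m: 0 = at rest (back), to 0.080 as it is pushed along the magazine's -x; a spring (2 N at rest, 5.5 N at full travel) brings it back. It pushes the blank ahead of it: at full travel the blank's centre is at magazine x = -74 mm, 74 mm of it out of the mouth, its rear still under the lips; it stays there when the slide goes back.
- tab1 (a point): Centre of ejector 1's yellow push tab, 12 x 26 x 28 mm (x, y, z), standing above the lips (z 53..81 mm); moves with the slide; at magazine x = 66 mm at rest. Push on its back (+x) face towards -x.
- blank2_c (a point): Centre of turning blank 2 (absent in some runs): square wood bar dark brown, 110 x 34 x 34 mm, long along its x, about 100 g. It starts lying in bay2 (y = 28 mm of the magazine), its centre at magazine x about 2 mm, z 27 mm, its front end 10 mm behind the gate teeth.
- ejector2 (a joint): Ejector slide of bay 2, m: 0 = at rest (back), to 0.080 as it is pushed along the magazine's -x; a spring (2 N at rest, 5.5 N at full travel) brings it back. It pushes the blank ahead of it: at full travel the blank's centre is at magazine x = -74 mm, 74 mm of it out of the mouth, its rear still under the lips; it stays there when the slide goes back.
- tab2 (a point): Centre of ejector 2's yellow push tab, 12 x 26 x 28 mm (x, y, z), standing above the lips (z 53..81 mm); moves with the slide; at magazine x = 66 mm at rest. Push on its back (+x) face towards -x.
- blank3_c (a point): Centre of turning blank 3 (absent in some runs): square wood bar reddish, 110 x 34 x 34 mm, long along its x, about 100 g. It starts lying in bay3 (y = 84 mm of the magazine), its centre at magazine x about 2 mm, z 27 mm, its front end 10 mm behind the gate teeth.
- ejector3 (a joint): Ejector slide of bay 3, m: 0 = at rest (back), to 0.080 as it is pushed along the magazine's -x; a spring (2 N at rest, 5.5 N at full travel) brings it back. It pushes the blank ahead of it: at full travel the blank's centre is at magazine x = -74 mm, 74 mm of it out of the mouth, its rear still under the lips; it stays there when the slide goes back.
- tab3 (a point): Centre of ejector 3's yellow push tab, 12 x 26 x 28 mm (x, y, z), standing above the lips (z 53..81 mm); moves with the slide; at magazine x = 66 mm at rest. Push on its back (+x) face towards -x.
- mallet: Bystander, leave alone: wooden mallet, 180 mm long, head 100 x 66 mm, lying down.
- glue: Bystander, leave alone: yellow glue bottle, 56 mm wide, 150 mm tall.
- chisel: Bystander, leave alone: wood-handled tool 240 mm long, lying on the bench.
- offcut: Bystander, leave alone: dark wood offcut 70 x 90 x 30 mm.
- bowl: Bystander, leave alone: turned wooden bowl 120 mm wide, 50 mm tall.
- faceplate: Bystander, leave alone: steel lathe faceplate, disc 90 mm wide, 26 mm tall.
Things that resemble listed ones, but are neither listed nor needed, are in the scene too. What is shaped like the part that bears blank0_c but green is not meant.

How it is judged:
By the outcome, as a careful person would: the job done as asked, in the order asked, and still so for the second after the job is handed in, with the robot touching nothing.
Of blank0, blank1, blank2, blank3 only 2 to 3 are there at a start; the rules pass over those that are not, and their reading is None.
At some moment in a run one of wedge may be knocked a few centimetres aside while the robot is not near it.
Once in a run the grip may slacken for a moment while it holds something.
It also fails if it takes over 210 s, if anything falls off the work surface, if the arm or the gripper's body presses on something with over 40 N, if the wrist force passes 120 N, or if a joint passes its speed limit or range.

## Working session

There is one attempt and no reset: what is moved stays moved. The work goes in short steps, Python scripts to look and compute and a shell command to move; the robot and the scene stay as the last step left them, time stands still between calls to the robot, and variables do not carry over. Pictures are saved under pics/ and viewed, at most 17 in all, crops included, and the job is handed in when it is done.

```bash
mkdir -p pics; cat > h.py <<'E'
import numpy as np, cv2
from plant import robot
from scipy.spatial.transform import Rotation as R
def snap(name,fn):
    c=robot.read_camera(name); cv2.imwrite('pics/'+fn,c['img']); np.savez('pics/'+fn+'.npz',K=c['K'],pose=c['pose']); return c
def load(fn):
    d=np.load('pics/'+fn+'.npz'); return d['K'],d['pose']
def px2w(fn,uv,z):
    K,P=load(fn); r=[]
    for (u,v),zz in zip(uv,np.broadcast_to(z,len(uv))):
        d=np.linalg.inv(K)@[u,v,1]; d=P[:3,:3]@[d[0],-d[1],-d[2]]
        o=P[:3,3]; r.append(o+d*(zz-o[2])/d[2])
    return np.array(r)
def w2px(fn,p):
    K,P=load(fn); p=(np.atleast_2d(p)-P[:3,3])@P[:3,:3]; q=(p*[1,-1,-1])@K.T; return q[:,:2]/q[:,2:]
E
python3 - <<'E'
from h import *
for n in ['scene','side']:
    c=snap(n,n+'0.png'); print(n,c['pose'].round(3).tolist(),c['K'].round(1).tolist(),[k for k in c])
s=robot.read_state(); print(s, robot.tcp_to_grasp); print(R.from_rotvec(s['orientation']).as_matrix().round(3))
E
```

```text
scene [[0.857, -0.33, 0.395, 1.087], [0.515, 0.562, -0.648, -0.978], [-0.008, 0.759, 0.652, 1.053], [0.0, 0.0, 0.0, 1.0]] [[556.7, 0.0, 322.1], [0.0, 556.7, 231.4], [0.0, 0.0, 1.0]] ['img', 'K', 'pose']
side [[-0.848, 0.354, -0.394, 0.112], [-0.529, -0.59, 0.61, 0.594], [-0.017, 0.726, 0.688, 0.76], [0.0, 0.0, 0.0, 1.0]] [[471.8, 0.0, 317.4], [0.0, 471.8, 235.0], [0.0, 0.0, 1.0]] ['img', 'K', 'pose']
{'t': 0.1, 'q': array([-1.18941361e+00,  1.31094718e-01,  1.48920095e+00,  3.80744414e-05,
        1.52302596e+00, -8.54180161e-02]), 'dq': array([ 0.00145728, -0.00247452, -0.00214711,  0.00044078, -0.00206088,
        0.00020457]), 'joint_torque': array([ 7.89116893e-04, -5.61343074e+01, -4.93092942e+01,  7.70105445e-02,
        2.92280334e-02, -1.95951850e-05]), 'tool_pos': array([ 0.26984113, -0.53529469,  0.21767016]), 'orientation': array([-3.05474162e+00, -7.26209963e-01,  3.41163757e-04]), 'force': array([ 0.49334357,  0.45091605, -0.1587196 ]), 'wrist_torque': array([ 0.0055925 , -0.00598361,  0.0432915 ]), 'gripper_force': 0.0, 'opening': 0.09279891231275167} 0.0188
[[ 0.893  0.45  -0.001]
 [ 0.45  -0.893  0.002]
 [ 0.    -0.002 -1.   ]]
```

View pics/scene0.png

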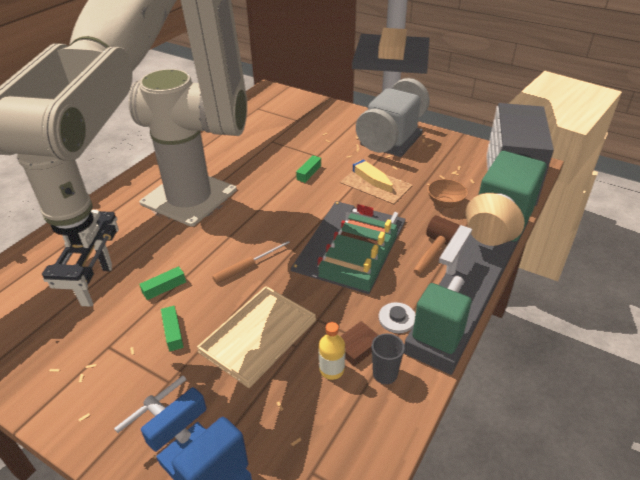

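View pics/side0.png

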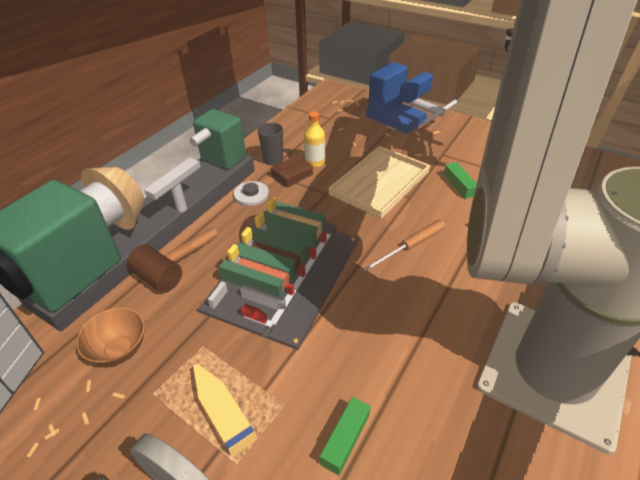

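The scene picture shows the magazine at about (350,245), the mat and wedge at (376,180) and the tray at (258,335). In the side picture the magazine is at (280,260), the wedge runs from its nose at (200,368) to its tail at (245,440), and the tray is at (380,180). I'll zoom in on both.

```bash
python3 - <<'E'
import cv2
a=cv2.imread('pics/side0.png')[180:460,140:380]; b=cv2.imread('pics/scene0.png')[150:400,190:420]
a=cv2.resize(a,None,fx=2,fy=2,interpolation=2);b=cv2.resize(b,None,fx=1.39,fy=1.39,interpolation=2)
import numpy as np
o=np.zeros((560,800,3),np.uint8);o[:560,:480]=a;o[:b.shape[0],480:480+b.shape[1]]=b[:,:320];cv2.imwrite('pics/z0.png',o)
E
```

```text
(no output)
```

View pics/z0.png

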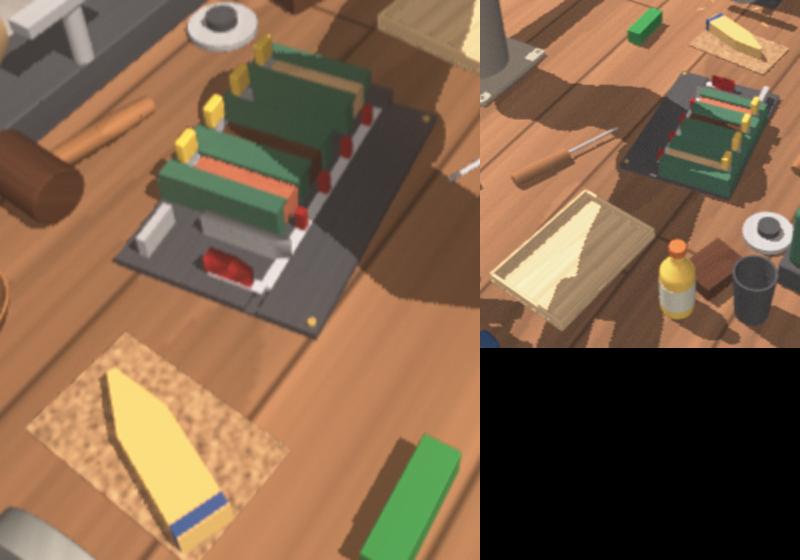

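The crops show reddish and pale blanks (bays 3 and 0), possibly a dark one in bay 2. The plate corners are at about side px (199,309), (297,348) and (358,239).

```bash
cat >> h.py <<'E'
def fit2(model,pts):
    m=np.array(model,float);p=np.array(pts)[:,:2];mc=m.mean(0);pc=p.mean(0);H=(m-mc).T@(p-pc)
    a=np.arctan2(H[0,1]-H[1,0],H[0,0]+H[1,1]);c,s=np.cos(a),np.sin(a);Rm=np.array([[c,-s],[s,c]])
    t=pc-Rm@mc; return a,t,((p-(m@Rm.T+t))*1e3).round(1)
E
python3 - <<'E'
from h import *
f=lambda l:[(u/2+140,v/2+180) for u,v in l]
p=px2w('side0.png',f([(118,258),(315,337),(437,118)]),.010)
print('mag',fit2([(.086,.203),(-.137,.203),(-.137,-.117)],p))
p=px2w('side0.png',f([(125,333),(27,428),(185,560),(288,450)]),.004); print('mat',p.round(3).tolist(),p.mean(0))
p=px2w('side0.png',f([(107,370),(171,527),(226,495)]),.032); print('wedge nose,tails',p.round(3).tolist())
g=lambda l:[((u-480)/1.39+190,v/1.39+150) for u,v in l]
p=px2w('scene0.png',g([(588,192),(655,233),(562,327),(490,265)]),[.023]*4);print('tray',p.round(3).tolist(),p.mean(0))
p=px2w('scene0.png',g([(620,168),(728,195)]),.01);print('mag sc',p.round(3).tolist())
E
```

```text
mag (np.float64(0.12929924369406715), array([0.57298874, 0.02328411]), array([[-2. , -2.7],
       [ 0.6, -0.2],
       [ 1.4,  2.9]]))
mat [[0.569, 0.293, 0.004], [0.576, 0.409, 0.004], [0.389, 0.423, 0.004], [0.372, 0.308, 0.004]] [0.47635092 0.35823273 0.004     ]
wedge nose,tails [[0.539, 0.34, 0.032], [0.403, 0.416, 0.032], [0.383, 0.374, 0.032]]
tray [[0.458, -0.214, 0.023], [0.614, -0.235, 0.023], [0.589, -0.47, 0.023], [0.413, -0.434, 0.023]] [ 0.51839428 -0.33831114  0.023     ]
mag sc [[0.466, -0.122, 0.01], [0.676, -0.08, 0.01]]
```

Magazine origin is at (0.573, 0.023) with yaw 0.13. The wedge is at (0.467, 0.368) with yaw about -0.35, and the tray is at (0.518, -0.338). The sizes check out. Next I'll write a planner helper and set out.

```bash
cat >> h.py <<'E'
def plan(tgt,yaw=None,quiet=False):
    """tool-frame cm shift (after roll) & roll deg to reach tgt TCP"""
    s=robot.read_state(); M=R.from_rotvec(s['orientation']).as_matrix()
    y0=np.arctan2(M[1,0],M[0,0]); yaw=y0 if yaw is None else yaw
    d=(yaw-y0+np.pi/2)%np.pi-np.pi/2; yaw=y0+d
    X=np.array([np.cos(yaw),np.sin(yaw),0]);Y=np.array([np.sin(yaw),-np.cos(yaw),0])
    D=(np.array(tgt)-s['tool_pos'])*100
    print('roll deg %.1f (first) then x %.2f y %.2f z %.2f cm | t %.1f pos %s yaw %.3f tilt %s q6 %.2f F %s'%(-np.degrees(d),D@X,D@Y,-D[2],s['t'],s['tool_pos'].round(4),y0,M[:2,2].round(3),s['q'][5],s['force'].round(1)))
MAG=[.573,.0233,.129]
def mag(x,y,z):
    a=MAG[2];return np.array([MAG[0]+x*np.cos(a)-y*np.sin(a),MAG[1]+x*np.sin(a)+y*np.cos(a),z])
E
python3 -m pendant '[[[1,0,0,-3,6.4],[1,0,0,-3,6.4],[1,0,0,-3,6.4]]]'
python3 -c "
from h import *
plan([.48,-.33,.31],.13)"
```

```text
t: 0.4
tool_pos: [0.2699, -0.5353, 0.3088]
orientation: [-3.134, -0.199, 0.001]
force: [0.3, -0.2, -0.1]
opening: 0.0931
gripper_force: 0.0
roll deg -0.2 (first) then x 23.50 y -17.63 z -0.12 cm | t 0.4 pos [ 0.2699 -0.5353  0.3088] yaw 0.127 tilt [-0.001  0.002] q6 0.25 F [ 0.3 -0.2 -0.1]
```

```bash

python3 -m pendant '[[[1,3.9,-2.9,0,0],[1,3.9,-2.9,0,0],[1,3.9,-2.9,0,0],[1,3.9,-3,0,0],[1,3.9,-3,0,0],[1,4,-3,0,0],[1,0,0,0,0],[1,0,0,0,0]]]' | tail -0
python3 -c "
from h import *
c=snap('wrist','w_tray.png');print(c['pose'].round(3).tolist(),c['K'][0,0])"
python3 -m pendant '[[[1,1.2,-4.3,0,0],[1,1.2,-4.3,0,0],[1,1.2,-4.3,0,0],[1,1.2,-4.3,0,0],[1,1.2,-4.3,0,0],[1,1.2,-4.3,0,0],[1,1.2,-4.3,0,0],[1,1.2,-4.3,0,0]]]' |tail -0
python3 -m pendant '[[[1,0,0,0,0],[1,0,0,0,0]]]' |tail -0
python3 -c "
from h import *
c=snap('wrist','w_mag.png')"
python3 -m pendant '[[[1,-0.4,-4.3,0,0],[1,-0.4,-4.3,0,0],[1,-0.4,-4.3,0,0],[1,-0.4,-4.3,0,0],[1,-0.4,-4.3,0,0],[1,-0.4,-4.3,0,0],[1,-0.4,-4.3,0,0],[1,-0.4,-4.3,0,0]]]'|tail -0
python3 -m pendant '[[[1,0,0,0,0],[1,0,0,0,0]]]' |head -2
python3 -c "
from h import *
c=snap('wrist','w_wed.png');plan([.46,.36,.3])
ims=[cv2.imread('pics/w_%s.png'%n) for n in ('tray','mag','wed')]
o=np.zeros((600,800,3),np.uint8)
o[:300,:400]=cv2.resize(ims[0],(400,300));o[:300,400:]=cv2.resize(ims[2],(400,300));o[300:,:400]=cv2.resize(ims[1],(400,300));cv2.imwrite('pics/m1.png',o)"
```

```text
[[0.134, 0.949, 0.284, 0.561], [-0.991, 0.128, 0.039, -0.318], [0.0, -0.286, 0.958, 0.474], [0.0, 0.0, 0.0, 1.0]] 376.5392684388905
t: 3.3
tool_pos: [0.4537, 0.3598, 0.3083]
roll deg -0.0 (first) then x 0.61 y -0.00 z 0.84 cm | t 3.4 pos [0.454  0.3592 0.3084] yaw 0.130 tilt [-0.    -0.001] q6 2.02 F [ 0.4 -0.2  0.4]Exception ignored on flushing sys.stdout:
BrokenPipeError: [Errno 32] Broken pipe
Exception ignored on flushing sys.stdout:
BrokenPipeError: [Errno 32] Broken pipe
Exception ignored on flushing sys.stdout:
BrokenPipeError: [Errno 32] Broken pipe
Exception ignored on flushing sys.stdout:
BrokenPipeError: [Errno 32] Broken pipe
```

View pics/m1.png

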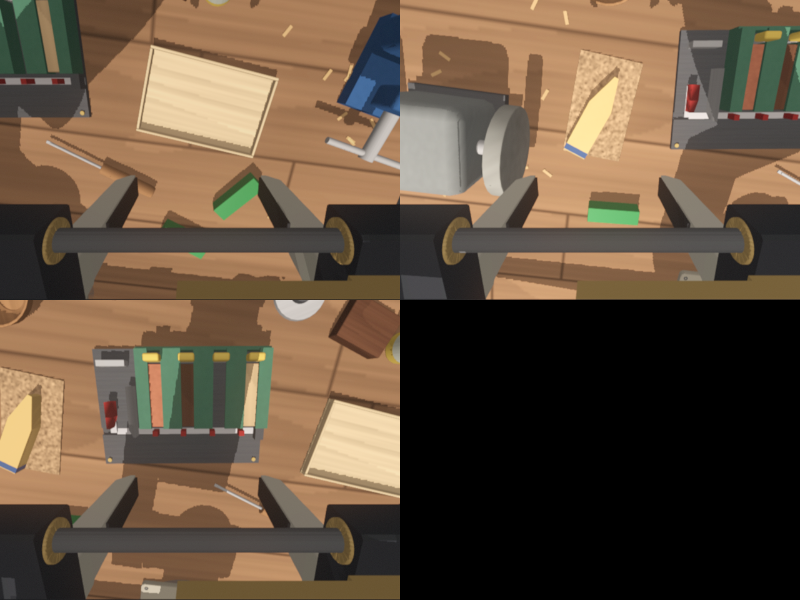

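Bays 0 (pale), 2 (dark) and 3 (reddish) are loaded, and bay 1 is empty. I'll zoom in for precise corners.

```bash
python3 - <<'E'
import cv2,numpy as np
L=lambda n:cv2.imread('pics/w_%s.png'%n)
o=np.zeros((600,800,3),np.uint8)
r=lambda a,f:cv2.resize(a,None,fx=f,fy=f,interpolation=cv2.INTER_CUBIC)
o[:280,:400]=r(L('mag')[80:220+0,180:380],2)   # mag upper left
o[300:580,:400]=r(L('mag')[200:340,180:380],2)
o[:300,400:600]=r(L('wed')[180:330,310:410],2)
o[:300,600:800]=r(L('wed')[90:240,370:470],2)
o[300:540,400:720]=r(L('tray')[80:320,260:580],1)
cv2.imwrite('pics/m2.png',o)
E
```

```text
(no output)
```

View pics/m2.png

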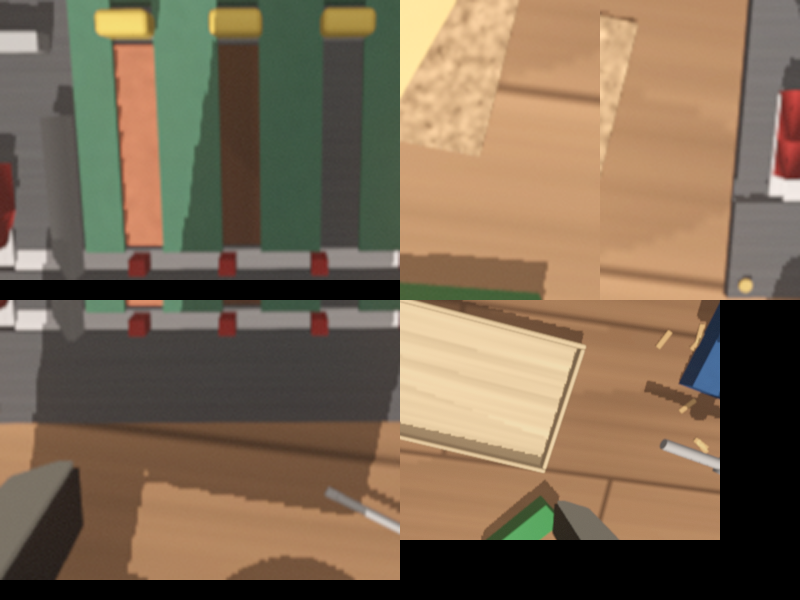

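```bash
python3 - <<'E'
from h import *
f=lambda l:[(u*1.6,v*1.6) for u,v in l]
p=px2w('w_mag.png',f([(108,163),(259,162),(94,48)]),.01);print(p.round(4).tolist(),fit2([(-.137,.203),(-.137,-.117),(.086,.203)],p))
p=px2w('w_tray.png',f([(152,46),(277,78),(252,157),(137,129)]),.023);print('tray',p.round(3).tolist(),fit2([(.08,.12),(.08,-.12),(-.08,-.12),(-.08,.12)],p))
p=px2w('w_wed.png',f([(214,74),(166,146),(186,157)]),.032);print('w',p.round(3).tolist())
p=px2w('w_wed.png',f([(183,51),(242,68),(219,160)]),.004);print('mat',p.round(3).tolist())
import cv2
L=lambda n:cv2.imread('pics/w_%s.png'%n)
o=np.zeros((600,800,3),np.uint8)
r=lambda a,f:cv2.resize(a,None,fx=f,fy=f,interpolation=cv2.INTER_CUBIC)
o[:,:400]=r(L('wed')[80:280,250:383],3)[:600,:400-0] if False else cv2.resize(L('wed')[70:270,250:383],(399,600))[:, :399].repeat(1,0) if False else np.pad(cv2.resize(L('wed')[70:270,250:383],(399,600)),((0,0),(0,1),(0,0)))
o[:300,400:]=r(L('mag')[60:210,140:340],2)
o[300:,400:]=r(L('mag')[140:290,140:340],2)
cv2.imwrite('pics/m3.png',o)
E
```

```text
[[0.417, 0.1971, 0.01], [0.4606, -0.1164, 0.01], [0.6379, 0.2276, 0.01]] (np.float64(0.13514745669311684), array([0.58024001, 0.01574655]), array([[-0.2, -1.3],
       [ 0.3,  2.3],
       [-0.2, -0.9]]))
tray [[0.604, -0.231, 0.023], [0.581, -0.462, 0.023], [0.424, -0.447, 0.023], [0.451, -0.214, 0.023]] (np.float64(-0.10596355705496105), array([ 0.51506295, -0.33853549]), array([[-3.2, -3.1],
       [-1.2,  3.9],
       [ 1.6,  2. ],
       [ 2.8, -2.8]]))
w [[0.546, 0.341, 0.032], [0.401, 0.414, 0.032], [0.383, 0.373, 0.032]]
mat [[0.579, 0.403, 0.004], [0.564, 0.288, 0.004], [0.376, 0.303, 0.004]]
```

View pics/m3.png

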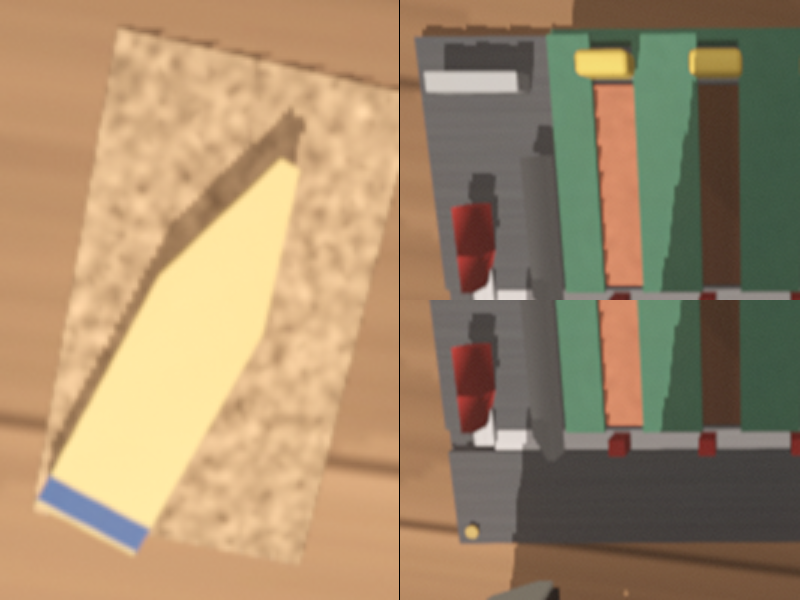

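The wedge shows in m3 with its nose at w_wed px (346,124) and its tail at (279,244).

```bash
python3 - <<'E'
from h import *
p=px2w('w_wed.png',[(343.3,123.3),(349,125.7),(263.3,236),(295,252.7)],.032);print('w',p.round(4).tolist())
n=p[:2].mean(0);t=p[2:].mean(0);d=n-t;y=np.arctan2(d[1],d[0]);print(np.linalg.norm(d),y)
c=(n+t)/2; g=c-.063*d/np.linalg.norm(d); print('c',c)
plan([g[0],g[1],.008],y)
p=px2w('w_mag.png',[(170,262.5),(414,259),(148,79)],.01);print(fit2([(-.137,.203),(-.137,-.117),(.086,.203)],p))
E
```

```text
w [[0.5405, 0.3394, 0.032], [0.5387, 0.3327, 0.032], [0.3973, 0.4166, 0.032], [0.3809, 0.3757, 0.032]]
0.16207279090805488 -0.3801168968367246
c [0.46434279 0.36612675 0.032     ]
roll deg 29.2 (first) then x -5.59 y -1.03 z 30.04 cm | t 3.4 pos [0.454  0.3592 0.3084] yaw 0.130 tilt [-0.    -0.001] q6 2.02 F [ 0.4 -0.2  0.4]
(np.float64(0.14184338525534032), array([0.57903326, 0.01853856]), array([[-0.6,  0.5],
       [ 0.8,  0.9],
       [-0.2, -1.4]]))
```

```bash

python3 -m pendant '[[[1,0,0,3,7.3],[1,0,0,3,7.3],[1,0,0,3,7.3],[1,0,0,3,7.3],[1,-2.8,-0.5,3,0],[1,-2.8,-0.5,3,0],[1,0,0,3,0],[1,0,0,0,0]]]' >/dev/null
python3 -m pendant '[[[1,0,0,3,0],[1,0,0,3,0],[1,0,0,2.5,0],[1,0,0,0.5,0],[1,0,0,0,0]]]' >/dev/null
python3 -c "
from h import *
c=snap('wrist','w_g1.png');plan([.4057,.3897,.008],-.38);c=snap('side','s1.png')"
python3 -m pendant '[[[0.3,0,0,0,0],[0.3,0,0,0,0],[0.3,0,0,0,0],[0.3,0,0,0,0],[0.3,0,0,0,0],[0.3,0,0,0,0]]]' 45
```

```text
roll deg 0.0 (first) then x -0.00 y 0.12 z 0.24 cm | t 4.7 pos [0.4062 0.3908 0.0104] yaw -0.379 tilt [0.001 0.001] q6 2.63 F [0.2 0.6 0.2]
t: 5.35
tool_pos: [0.4044, 0.391, 0.0086]
orientation: [3.086, -0.59, -0.0]
force: [-0.4, 0.0, 0.3]
opening: 0.0498
gripper_force: 0.0
```

```bash

python3 -m pendant '[[[0.3,0,0,0,0],[0.3,0,0,0,0],[0.3,0,0,0,0],[0.3,0,0,0,0]]]' 45
python3 -m pendant '[[[0.3,0,0,-2,0],[0.3,0,0,-2,0],[0.3,0,0,-2,0],[0.3,0,0,-2,0],[0.3,0,0,0,0],[0.3,0,0,0,0]]]' 
python3 -c "
from h import *
MAG[:]=[.579,.0185,.142]
plan(mag(-.2,.164,.10),.142)"
```

```text
t: 5.75
tool_pos: [0.4044, 0.3909, 0.0086]
orientation: [3.086, -0.59, -0.0]
force: [0.5, 0.1, -0.4]
opening: 0.0455
gripper_force: 45.0
t: 6.35
tool_pos: [0.4046, 0.391, 0.0884]
orientation: [-3.085, 0.59, -0.001]
force: [-1.0, -0.3, -2.3]
opening: 0.046
gripper_force: 45.0
roll deg -29.8 (first) then x -8.01 y 22.94 z -1.16 cm | t 6.3 pos [0.4046 0.391  0.0884] yaw -0.378 tilt [0. 0.] q6 2.63 F [-1.  -0.3 -2.3]
```

```bash

python3 -m pendant '[[[0.3,0,0,-0.3,-7.4],[0.3,0,0,-0.3,-7.4],[0.3,0,0,-0.3,-7.5],[0.3,0,0,-0.3,-7.5],[0.3,-1.3,3.8,0,0],[0.3,-1.3,3.8,0,0],[0.3,-1.3,3.8,0,0],[0.3,-1.3,3.8,0,0]]]' >/dev/null
python3 -m pendant '[[[0.3,-1.3,3.8,0,0],[0.3,-1.3,3.8,0,0],[0.3,0,0,0,0],[0.3,0,0,0,0]]]'|tail -2
python3 -c "
from h import *
MAG[:]=[.579,.0185,.142]
c=snap('wrist','w_ins.png');plan(mag(-.2,.164,.10),.142);c=snap('scene','s2.png');c=snap('side','sd2.png')
o=np.zeros((600,800,3),np.uint8)
I=cv2.imread('pics/w_ins.png');o[:480,:640]=I
S=cv2.imread('pics/sd2.png');cv2.imwrite('pics/sd2c.png',cv2.resize(S[180:380,170:400],(800,600)[:2] if 0 else (690,600),interpolation=2))"
```

```text
opening: 0.0457
gripper_force: 45.0
roll deg -0.1 (first) then x -0.16 y 0.15 z -0.02 cm | t 7.6 pos [0.3592 0.1542 0.0998] yaw 0.141 tilt [-0.001  0.   ] q6 1.70 F [-1.2 -0.7 -1.7]
```

View pics/w_ins.png

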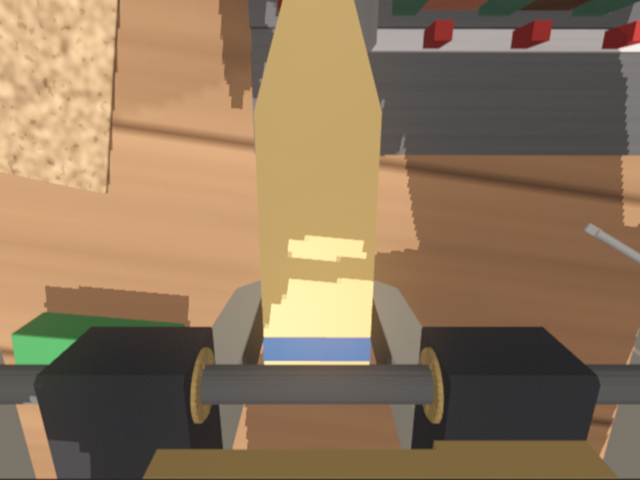

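View pics/sd2c.png

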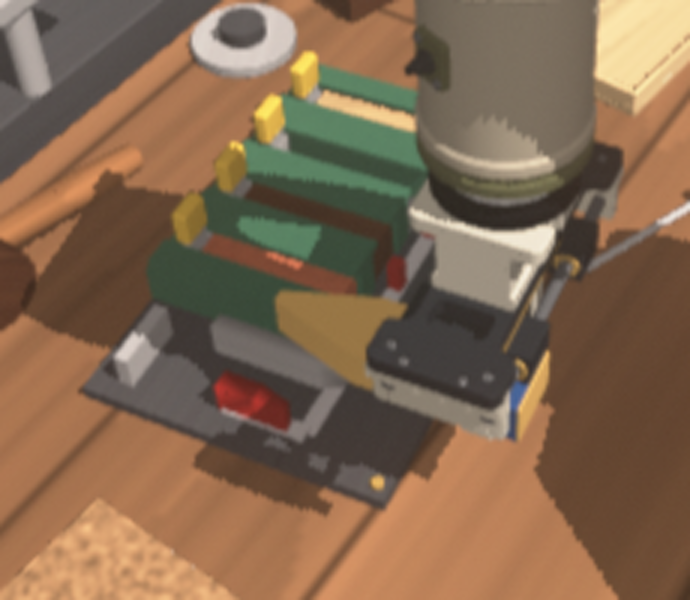

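```bash
python3 - <<'E'
from h import *
p=px2w('w_ins.png',[(410,155),(610,155),(251,40),(252,95)],.01)
q=px2w('sd2.png',[(197.3,310.7),(298.3,349)],.01);print('side corners',q.round(4).tolist())
for M in ([.579,.0185,.142],[.573,.0233,.129]):
    a=M[2];Rm=np.array([[np.cos(a),-np.sin(a)],[np.sin(a),np.cos(a)]])
    print((((p[:,:2]-M[:2])@Rm)*1e3).round(1).tolist(),((q[:,:2]-M[:2])@Rm*1e3).round(1).tolist())
# where is wedge: band/tail & shoulders on top
s=robot.read_state();z=s['tool_pos'][2]-.0046+.028
p=px2w('w_ins.png',[(255,110),(381,110),(264,338),(370,338)],z)
print(((p[:,:2]-s['tool_pos'][:2])@np.array([[np.cos(.141),-np.sin(.141)],[np.sin(.141),np.cos(.141)]])*1e3).round(1).tolist())
E
```

```text
side corners [[0.6301, 0.2379, 0.01], [0.4097, 0.2068, 0.01]]
[[-136.8, 101.6], [-137.2, -31.3], [-67.7, 203.6], [-99.2, 204.6]] [[81.7, 209.9], [-140.9, 210.4]]
[[-132.8, 94.3], [-131.4, -38.6], [-65.0, 197.2], [-96.5, 197.8]] [[84.3, 205.4], [-138.3, 203.0]]
[[85.5, 19.7], [85.4, -25.3], [-6.7, 20.3], [-6.8, -25.0]]
```

The wrist view agrees with plate y +3 mm. I'll back off 2 cm, descend, then insert.

```bash
sed -i 's/^MAG=.*/MAG=[.5786,.0215,.142]/' h.py
python3 -c "
from h import *
plan(mag(-.22,.165,.0165),.142)"
```

```text
roll deg 0.1 (first) then x -2.20 y -0.19 z 8.37 cm | t 7.7 pos [0.3595 0.1549 0.1002] yaw 0.143 tilt [-0.001  0.   ] q6 1.70 F [ 0.5 -0.5 -1.2]
```

```bash

python3 -m pendant '[[[0.3,-1.1,-0.1,1.5,0],[0.3,-1.1,-0.1,1.5,0],[0.3,0,0,2,0],[0.3,0,0,2,0],[0.3,0,0,0.8,0],[0.3,0,0,0.5,0],[0.3,0,0,0,0]]]' | grep -E 'pos|force|open'
python3 -m pendant '[[[0.3,1,0,0,0],[0.3,1,0,0,0],[0.3,1,0,0,0],[0.3,0,0,0,0]]]' | grep -E 'pos|force|open'
python3 -c "
from h import *
plan(mag(-.0905,.164,.0165),.142)"
```

```text
tool_pos: [0.3373, 0.1534, 0.0174]
force: [0.4, -0.1, -1.6]
opening: 0.0457
gripper_force: 45.0
tool_pos: [0.3693, 0.1578, 0.0191]
force: [0.1, 0.6, -0.8]
opening: 0.0459
gripper_force: 45.0
roll deg 0.0 (first) then x 9.74 y 0.06 z 0.26 cm | t 8.8 pos [0.3693 0.1578 0.0191] yaw 0.142 tilt [0.003 0.001] q6 1.70 F [ 0.1  0.6 -0.8]
```

```bash

for i in 1 2; do python3 -m pendant '[[[0.3,1,0,0.05,0],[0.3,1,0,0.05,0],[0.3,0.5,0,0,0],[0.3,0,0,0,0]]]' | grep -E 'pos|^force'; done
python3 -c "
from h import *
plan(mag(-.0905,.164,.0165),.142)"
```

```text
tool_pos: [0.3924, 0.1608, 0.017]
force: [0.7, -4.4, -1.5]
tool_pos: [0.4146, 0.1642, 0.015]
force: [-7.4, -2.1, 1.3]
roll deg 0.0 (first) then x 5.17 y 0.05 z -0.15 cm | t 9.6 pos [0.4146 0.1642 0.015 ] yaw 0.142 tilt [-0.004 -0.001] q6 1.69 F [-7.4 -2.1  1.3]
```

```bash

for i in 1 2; do python3 -m pendant '[[[0.3,1,0,0,0],[0.3,1,0,0,0],[0.3,0,0,0,0],[0.3,0,0,0,0]]]' | grep -E 'pos|^force'; done
python3 -c "
from h import *
plan(mag(-.0905,.164,.0165),.142)"
```

```text
tool_pos: [0.436, 0.1671, 0.0155]
force: [-0.8, -2.7, -3.7]
tool_pos: [0.4568, 0.17, 0.0158]
force: [3.5, -2.2, -5.0]
roll deg 0.0 (first) then x 0.91 y 0.02 z -0.07 cm | t 10.4 pos [0.4568 0.17   0.0158] yaw 0.142 tilt [0.001 0.   ] q6 1.68 F [ 3.5 -2.2 -5. ]
```

```bash

for i in 1 2 3; do python3 -m pendant '[[[0.3,0.5,0,0,0],[0.3,0,0,0,0],[0.3,0,0,0,0]]]' | grep -E 'pos|^force'; done
```

```text
tool_pos: [0.461, 0.1706, 0.0155]
force: [-1.7, -4.2, -2.0]
tool_pos: [0.4662, 0.1713, 0.0156]
force: [-0.1, -4.1, -3.7]
tool_pos: [0.468, 0.1716, 0.0146]
force: [-12.6, -6.6, 5.4]
```

```bash

python3 -m pendant '[[[0.3,0.4,0,0,0],[0.3,0.3,0,0,0],[0.3,0,0,0,0]]]' | grep -E 'pos|^force|open'
python3 -c "
from h import *
c=snap('side','sd3.png');plan(mag(-.0905,.164,.0165),.142)
S=cv2.imread('pics/sd3.png');cv2.imwrite('pics/sd3c.png',cv2.resize(S[200:360,180:380],(750,600),interpolation=2))"
```

```text
tool_pos: [0.4707, 0.1719, 0.0136]
force: [-30.8, -10.5, 19.7]
opening: 0.0455
roll deg 0.0 (first) then x -0.50 y 0.02 z -0.29 cm | t 11.7 pos [0.4707 0.1719 0.0136] yaw 0.142 tilt [-0.015 -0.003] q6 1.68 F [-31.1 -10.1  18.7]
```

View pics/sd3c.png

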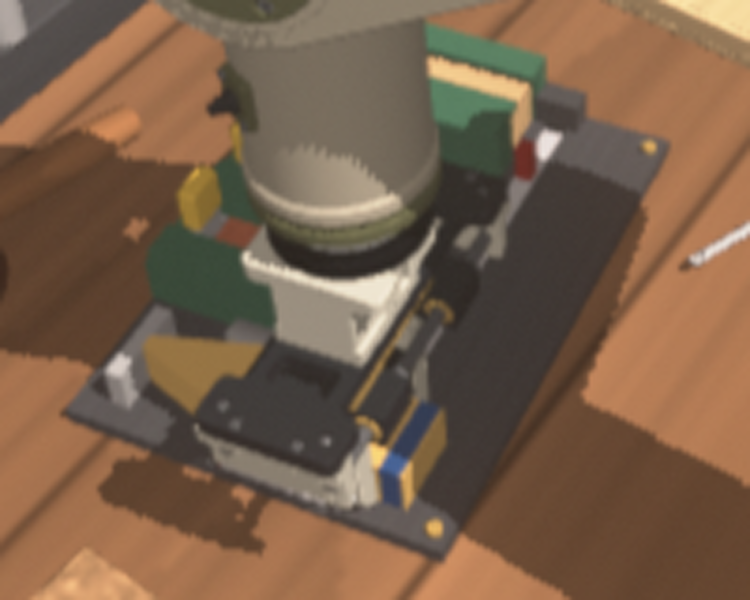

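```bash

python3 -m pendant '[[[0.3,-0.8,0,0,0],[0.3,0,0,0,0],[0.3,0,0,0,0]]]' | grep -E 'pos|^force|open'
python3 -m pendant '[[[0.65,0,0,0,0],[0.65,0,0,0,0],[0.65,0,0,0,0],[0.65,0,0,0,0]]]' | grep -E 'pos|^force|open'
python3 -m pendant '[[[0.65,0,0,-2,0],[0.65,0,0,-4,0],[0.65,0,0,-4,0],[0.65,0,0,-4,0],[0.65,0,0,-4,0],[0.65,0,0,0,0]]]' | grep -E 'pos|^force|open'
python3 -c "
from h import *
c=snap('wrist','w4.png');plan(mag(-.0905,.164,.0165),.142)"
```

```text
tool_pos: [0.4696, 0.1718, 0.0155]
force: [-2.2, -5.3, -1.6]
opening: 0.0458
tool_pos: [0.4707, 0.1724, 0.0161]
force: [0.1, -0.2, 0.6]
opening: 0.0603
tool_pos: [0.4739, 0.1732, 0.2029]
force: [-0.2, -0.2, -1.1]
opening: 0.0606
roll deg 0.0 (first) then x -0.70 y 0.08 z 18.31 cm | t 13.0 pos [0.4726 0.1728 0.1996] yaw 0.142 tilt [0.007 0.002] q6 1.68 F [-0.3  0.6 -0.1]
```

View pics/w4.png

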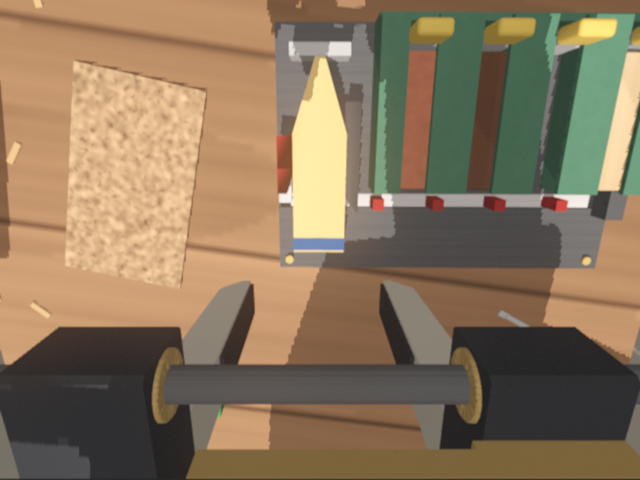

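The wedge is home with its nose against the stop at (320,55), and the teeth have shifted clear. I'll refine the magazine pose from the plate corners (280,267), (601,267) and (275,24), and plan for the ejector 3 tab.

```bash
python3 - <<'E'
from h import *
p=px2w('w4.png',[(280,267),(601,268),(275,24)],.01);print(fit2([(-.137,.203),(-.137,-.117),(.086,.203)],p))
print('tabs top px pred',w2px('w4.png',[mag(.066,y,.081) for y in (.084,.028,-.084)]).round(0).tolist())
print(w2px('w4.png',[mag(-.110,.187,.038),mag(-.11,.141,.038),mag(.055,.164,.038)]).round(0).tolist())
for y in (.084,.028,-.084): plan(mag(.105,y,.20),.142)
E
```

```text
(np.float64(0.1443726841471991), array([0.57869916, 0.01730376]), array([[ 0.9,  3. ],
       [ 0. , -3.6],
       [-0.9,  0.6]]))
tabs top px pred [[433.0, 26.0], [515.0, 26.0], [678.0, 26.0]]
[[292.0, 250.0], [342.0, 250.0], [317.0, 55.0]]
roll deg 0.0 (first) then x 18.85 y 8.08 z -0.04 cm | t 13.0 pos [0.4726 0.1728 0.1996] yaw 0.142 tilt [0.007 0.002] q6 1.68 F [-0.3  0.6 -0.1]
roll deg 0.0 (first) then x 18.85 y 13.68 z -0.04 cm | t 13.0 pos [0.4726 0.1728 0.1996] yaw 0.142 tilt [0.007 0.002] q6 1.68 F [-0.3  0.6 -0.1]
roll deg 0.0 (first) then x 18.85 y 24.88 z -0.04 cm | t 13.0 pos [0.4726 0.1728 0.1996] yaw 0.142 tilt [0.007 0.002] q6 1.68 F [-0.3  0.6 -0.1]
```

```bash

python3 -m pendant '[[[0,3.8,1.6,0,0],[0,3.8,1.6,0,0],[0,3.8,1.6,0,0],[0,3.8,1.6,0,0],[0,3.7,1.7,0,0],[0,0,0,0,0],[0,0,0,0,0]]]' | grep -E 'pos|open'
python3 - <<'E'
from h import *
print('glue top',px2w('scene0.png',[(332,328)],.15),'mallet head(side)',px2w('side0.png',[(150,262),(178,285),(215,235)],[.06,.0,.02]).round(3).tolist(), 'faceplate',px2w('scene0.png',[(397,317)],.02))
print('cup top',px2w('scene0.png',[(388,345)],.1))
plan(mag(.105,.084,.058),.142)
E
```

```text
tool_pos: [0.6681, 0.1182, 0.1923]
opening: 0.0088
glue top [[ 0.71555853 -0.3336246   0.15      ]] mallet head(side) [[0.764, 0.219, 0.06], [0.719, 0.203, 0.0], [0.737, 0.059, 0.02]] faceplate [[ 0.77986727 -0.13181437  0.02      ]]
cup top [[ 0.82027219 -0.2772894   0.1       ]]
roll deg -0.0 (first) then x 0.27 y -0.10 z 13.43 cm | t 13.7 pos [0.6681 0.1182 0.1923] yaw 0.141 tilt [-0.005 -0.   ] q6 1.53 F [-0.5 -0.3  0. ]
```

```bash

python3 -m pendant '[[[0,0.2,-0.1,4,0],[0,0,0,4,0],[0,0,0,4,0],[0,0,0,1.4,0],[0,0,0,0,0],[0,-2,0,0,0],[0,0,0,0,0]]]' | grep -E 'pos|^force|open'
for i in 1 2; do python3 -m pendant '[[[0,-1.2,0,0,0],[0,-1.2,0,0,0],[0,-1.2,0,0,0],[0,0,0,0,0]]]' | grep -E 'pos|^force'; done
python3 -c "
from h import *
plan(mag(.002,.084,.058),.142)"
```

```text
tool_pos: [0.6508, 0.1174, 0.0644]
force: [-0.4, 0.4, -0.5]
opening: 0.0006
tool_pos: [0.6171, 0.1125, 0.065]
force: [2.6, 1.4, 0.6]
tool_pos: [0.5819, 0.1074, 0.0646]
force: [4.0, 2.1, 3.0]
roll deg 0.0 (first) then x -1.34 y 0.06 z 0.66 cm | t 15.2 pos [0.5819 0.1074 0.0646] yaw 0.142 tilt [0.006 0.001] q6 1.52 F [4.  2.1 3. ]
```

```bash

python3 -m pendant '[[[0,-0.7,0,0.2,0],[0,0,0,0,0],[0,0,0,0,0]]]' | grep -E 'pos|^force'
for i in 1 2 3; do python3 -m pendant '[[[0,-0.4,0,0,0],[0,0,0,0,0]]]' | grep -E 'pos|^force'; done
```

```text
tool_pos: [0.5752, 0.1061, 0.0617]
force: [5.0, 0.8, 4.5]
tool_pos: [0.5711, 0.1055, 0.0615]
force: [4.9, 2.6, 3.6]
tool_pos: [0.5671, 0.105, 0.0615]
force: [4.2, 2.0, 4.9]
tool_pos: [0.5667, 0.1049, 0.0619]
force: [23.7, 5.0, -10.2]
```

```bash

python3 -m pendant '[[[0,4,0,0,0],[0,5,0,0,0],[0,0.5,0,-4,0],[0.6,0,0,-5,0],[0.6,0,0,0,0]]]' | grep -E 'pos|^force'
python3 -c "
from h import *
c=snap('wrist','w5.png')
plan(mag(-.103,.084,.15),.142)"
```

```text
tool_pos: [0.6596, 0.118, 0.1573]
force: [1.5, -0.1, 2.1]
roll deg 0.0 (first) then x -19.54 y 0.01 z 0.45 cm | t 16.6 pos [0.6582 0.1179 0.1545] yaw 0.142 tilt [0.007 0.   ] q6 1.53 F [-0.  -0.  -0.7]
```

```bash

python3 -m pendant '[[[0.6,-3.9,0,0,0],[0.6,-3.9,0,0,0],[0.6,-3.9,0,0,0],[0.6,-3.9,0,0,0],[0.6,-3.9,0,0,0],[0.6,0,0,0,0],[0.6,0,0,0,0]]]' | grep -E 'pos|^force|open'
python3 -c "
from h import *
c=snap('wrist','w6.png')
plan(mag(-.103,.084,.018),.142)
print(w2px('w6.png',[mag(-.129,.101,.044),mag(-.129,.067,.044)]).round(0).tolist())"
```

```text
tool_pos: [0.4609, 0.0899, 0.1493]
force: [1.5, 0.4, -0.6]
opening: 0.0555
roll deg 0.0 (first) then x 0.27 y 0.03 z 13.19 cm | t 17.4 pos [0.4621 0.09   0.1499] yaw 0.142 tilt [ 0.001 -0.   ] q6 1.51 F [-0.5 -0.   0.5]
[[294.0, 265.0], [338.0, 265.0]]
```

View pics/w6.png

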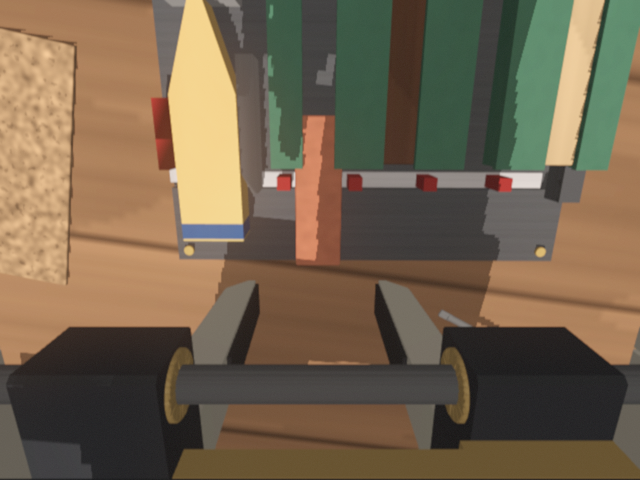

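The reddish blank is out with its front edge at (296..340, 265), as predicted, and the wedge is still home. Now I'll grasp it and pull.

```bash

python3 -m pendant '[[[0.6,0.2,0,4,0],[0.6,0,0,4,0],[0.6,0,0,3,0],[0.6,0,0,1.8,0],[0.6,0,0,0.3,0],[0.6,0,0,0,0]]]' | grep -E 'pos|^force|open'
python3 -m pendant '[[[0.2,0,0,0,0],[0.2,0,0,0,0],[0.2,0,0,0,0],[0.2,0,0,0,0],[0.2,0,0,0,0],[0.2,0,0,0,0]]]' 35| grep -E 'pos|force|open'
python3 -m pendant '[[[0.2,-2,0,0,0],[0.2,-2,0,0,0],[0.2,-2,0,0,0],[0.2,0,0,0,0]]]' | grep -E 'pos|force|open'
```

```text
tool_pos: [0.4642, 0.0903, 0.0184]
force: [-0.3, 0.1, 0.6]
opening: 0.056
tool_pos: [0.4647, 0.0903, 0.0197]
force: [0.2, -0.1, 6.3]
opening: 0.0337
gripper_force: 35.0
tool_pos: [0.4029, 0.0816, 0.0191]
force: [-2.6, 0.1, 3.7]
opening: 0.0339
gripper_force: 35.0
```

```bash
cat >> h.py <<'E'
TRAY=[.516,-.3385,-.115]
def tray(x,y,z):
    a=TRAY[2];return np.array([TRAY[0]+x*np.cos(a)-y*np.sin(a),TRAY[1]+x*np.sin(a)+y*np.cos(a),z])
E
python3 -m pendant '[[[0.2,0,0,-3,0],[0.2,0,0,-4,0],[0.2,0,0,-4,0],[0.2,0,0,-4,4.9],[0.2,0,0,0,4.9],[0.2,0,0,0,4.9],[0.2,0,0,0,0]]]' | grep -E 'pos|force|open'
python3 -c "
from h import *
plan(tray(-.029,-.068,.17),-.115)"
```

```text
tool_pos: [0.4042, 0.0818, 0.1688]
force: [-0.5, 0.5, -0.8]
opening: 0.0338
gripper_force: 35.0
roll deg -0.0 (first) then x 13.02 y 47.27 z -0.12 cm | t 19.7 pos [0.4042 0.0818 0.1688] yaw -0.116 tilt [0. 0.] q6 1.76 F [-0.5  0.5 -0.8]
```

```bash

python3 -m pendant '[[[0.2,1.3,4.7,0,0],[0.2,1.3,4.7,0,0],[0.2,1.3,4.7,0,0],[0.2,1.3,4.7,0,0],[0.2,1.3,4.7,0,0],[0.2,1.3,4.7,0,0],[0.2,1.3,4.7,0,0],[0.2,0,0,0,0]]]' >/dev/null
python3 -c "
from h import *
c=snap('wrist','w7.png')"
python3 -m pendant '[[[0.2,1.3,4.7,0,0],[0.2,1.3,4.7,0,0],[0.2,1.3,4.7,0,0],[0.2,0,0,0,0],[0.2,0,0,0,0]]]' | grep -E 'pos|force|open'
python3 -c "
from h import *
c=snap('wrist','w8.png')
plan(tray(-.029,-.068,.012),-.115)
a,b=cv2.imread('pics/w7.png'),cv2.imread('pics/w8.png')
cv2.imwrite('pics/m8.png',np.hstack([cv2.resize(a,(400,300)),cv2.resize(b,(400,300))]))"
```

```text
tool_pos: [0.4794, -0.3993, 0.1672]
force: [0.4, -0.9, -1.6]
opening: 0.0337
gripper_force: 35.0
roll deg 0.1 (first) then x 0.02 y 0.41 z 15.59 cm | t 21.1 pos [ 0.4797 -0.3986  0.1679] yaw -0.113 tilt [-0.001  0.002] q6 0.91 F [ 1.1  1.1 -1.5]
```

View pics/m8.png

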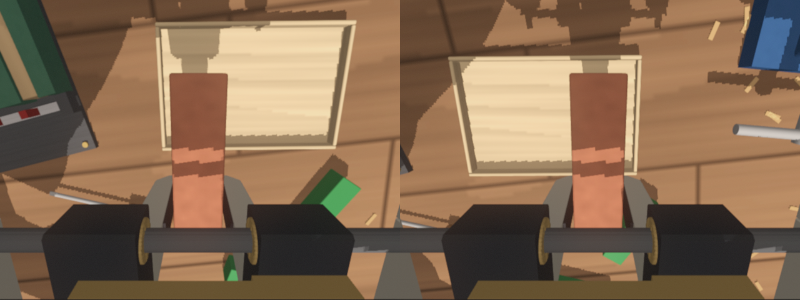

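```bash
python3 - <<'E'
from h import *
f=lambda l:[(u*1.6,v*1.6) for u,v in l]
m=[(.08,.12),(.08,-.12),(-.08,-.12),(-.08,.12)]
for z in (.023,.028):
  for n,l in (('w7.png',[(156,23),(356,21),(337,149),(163,149)]),('w8.png',[(49,58),(242,56),(237,176),(69,175)])):
    p=px2w(n,f(l),z);a,t,r=fit2(m,p);print(z,n,a.round(3),t.round(4),r.tolist())
E
```

```text
0.023 w7.png -0.108 [ 0.5142 -0.3389] [[-1.5, -0.5], [-1.1, 2.4], [0.2, -0.7], [2.4, -1.2]]
0.023 w8.png -0.111 [ 0.5138 -0.339 ] [[-2.0, -0.6], [-0.2, 1.2], [0.1, 0.2], [2.1, -0.8]]
0.028 w7.png -0.108 [ 0.5145 -0.3377] [[-3.0, -2.3], [-2.1, 4.4], [1.7, 1.1], [3.4, -3.3]]
0.028 w8.png -0.111 [ 0.5146 -0.3401] [[-3.5, -2.4], [-1.2, 3.3], [1.6, 2.0], [3.1, -2.9]]
```

```bash
sed -i 's/^TRAY=.*/TRAY=[.514,-.339,-.11]/' h.py
python3 -m pendant '[[[0.2,-0.1,0.4,4,0],[0.2,0,0,4,0],[0.2,0,0,4,0],[0.2,0,0,2.2,0],[0.2,0,0,0.8,0],[0.2,0,0,0,0],[0.2,0,0,0,0]]]' | grep -E 'pos|^force|open'
python3 -c "
from h import *
plan(tray(-.029,-.068,.0145),-.11)"
```

```text
tool_pos: [0.4796, -0.404, 0.0208]
force: [0.4, 0.3, -0.7]
opening: 0.0338
roll deg -0.2 (first) then x -0.19 y -0.04 z 0.63 cm | t 21.8 pos [ 0.4796 -0.404   0.0208] yaw -0.113 tilt [ 0.002 -0.002] q6 0.90 F [ 0.4  0.3 -0.7]
```

```bash

python3 -m pendant '[[[0.2,-0.2,0,0.4,0],[0.2,0,0,0.1,0],[0.2,0,0,0,0],[0.48,0,0,0,0],[0.48,0,0,0,0],[0.48,0,0,0,0],[0.48,0,0,0,0],[0.48,0,0,0,0]]]' | grep -E 'pos|^force|open'
python3 -m pendant '[[[0.48,0,0,-3,0],[0.48,0,0,-4,0],[0.48,0,0,-4,0],[0,0,0,-4,-4.9],[0,0,0,-3,-4.9],[0,0,0,0,-4.9],[0,0,0,0,0]]]' | grep -E 'pos|^force|open'
python3 -c "
from h import *
c=snap('wrist','w9.png')
plan(mag(.105,.028,.2),.142)"
```

```text
tool_pos: [0.4763, -0.4036, 0.0135]
force: [0.3, 0.6, -0.9]
opening: 0.0445
tool_pos: [0.477, -0.4042, 0.1953]
force: [-0.3, -0.5, 0.1]
opening: 0.0174
roll deg -0.1 (first) then x 26.64 y -43.43 z -0.63 cm | t 23.4 pos [ 0.4763 -0.4036  0.1937] yaw 0.140 tilt [ 0. -0.] q6 0.65 F [-0.9 -0.2  0.5]
```

```bash

python3 -m pendant '[[[0,2.4,-4,0,0],[0,2.4,-4,0,0],[0,2.4,-4,0,0],[0,2.4,-4,0,0],[0,2.4,-4,0,0],[0,2.4,-4,0,0],[0,2.4,-4,0,0],[0,2.4,-4,0,0]]]' >/dev/null
python3 -m pendant '[[[0,2.4,-4,0,0],[0,2.5,-4,0,0],[0,2.5,-3.4,0,0],[0,0,0,0,0],[0,0,0,0,0]]]' | grep -E 'pos'
python3 -c "
from h import *
c=snap('wrist','w10.png')
plan(mag(.105,.028,.062),.142)
a,b=cv2.imread('pics/w9.png'),cv2.imread('pics/w10.png')
cv2.imwrite('pics/m10.png',np.hstack([cv2.resize(a,(400,300)),cv2.resize(b,(400,300))]))"
```

```text
tool_pos: [0.6773, 0.0647, 0.1914]
roll deg -0.1 (first) then x 0.13 y -0.04 z 12.98 cm | t 24.7 pos [0.6773 0.0635 0.1918] yaw 0.141 tilt [-0.003 -0.001] q6 1.45 F [-0.6 -0.1 -0.2]
```

View pics/m10.png

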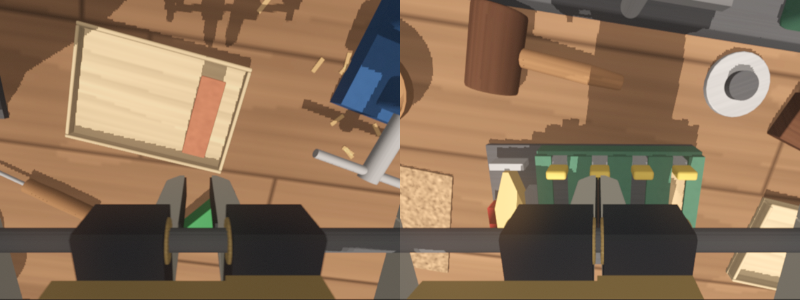

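The reddish blank lies flat in the tray, and the fingers are lined up on tab 2. Next I'll push it.

```bash

python3 -m pendant '[[[0,0.2,0,4,0],[0,0,0,4,0],[0,0,0,4,0],[0,0,0,1.1,0],[0,0,0,0,0],[0,-2,0,0,0],[0,0,0,0,0]]]' | grep -E 'pos|^force|open'
for i in 1 2; do python3 -m pendant '[[[0,-1.2,0,0,0],[0,-1.2,0,0,0],[0,-1.2,0,0,0],[0,0,0,0,0]]]' | grep -E 'pos|^force'; done
python3 -m pendant '[[[0,-0.9,0,0,0],[0,0,0,0,0],[0,0,0,0,0]]]' | grep -E 'pos|^force'
python3 -c "
from h import *
plan(mag(-.0005,.028,.062),.142)"
```

```text
tool_pos: [0.6607, 0.0604, 0.0654]
force: [-0.4, 0.5, 0.8]
opening: 0.0007
tool_pos: [0.6268, 0.0557, 0.0659]
force: [3.0, 0.3, 0.7]
tool_pos: [0.5916, 0.0509, 0.0656]
force: [4.1, 1.0, 3.9]
tool_pos: [0.5825, 0.0497, 0.0644]
force: [5.1, 0.3, 4.9]
roll deg -0.0 (first) then x -0.83 y -0.07 z 0.24 cm | t 26.5 pos [0.5825 0.0497 0.0644] yaw 0.142 tilt [0.004 0.   ] q6 1.43 F [5.1 0.3 4.9]
```

```bash

for i in 1 2 3; do python3 -m pendant '[[[0,-0.4,0,0,0],[0,0,0,0,0]]]' | grep -E 'pos|^force'; done
```

```text
tool_pos: [0.5783, 0.0491, 0.0641]
force: [5.7, 0.2, 3.6]
tool_pos: [0.5748, 0.0486, 0.0641]
force: [8.0, 1.1, 3.4]
tool_pos: [0.5744, 0.0486, 0.0644]
force: [26.6, 4.4, -12.3]
```

```bash

python3 -m pendant '[[[0,4,0,0,0],[0,5,0,0,0],[0,0.5,0,-4,0],[0.6,0,0,-5,0],[0.6,-3.9,0,0,0],[0.6,-3.9,0,0,0],[0.6,-3.9,0,0,0],[0.6,-3.9,0,0,0]]]' | grep -E 'pos|^force'
python3 -m pendant '[[[0.6,-3.9,0,0,0],[0.6,0,0,0,0],[0.6,0,0,0,0]]]' | grep -E 'pos|open'
python3 -c "
from h import *
c=snap('wrist','w11.png')
plan(mag(-.103,.028,.0185),.142)
I=c['img'];print(w2px('w11.png',[mag(-.129,.045,.044),mag(-.129,.011,.044)]).round(0).tolist())
cv2.imwrite('pics/m11.png',cv2.resize(I[:320],(640,320)))"
```

```text
tool_pos: [0.506, 0.0391, 0.1519]
force: [-0.4, -0.8, 0.1]
tool_pos: [0.4687, 0.0337, 0.1526]
opening: 0.0551
roll deg -0.0 (first) then x 0.30 y -0.05 z 13.45 cm | t 28.2 pos [0.4698 0.0338 0.153 ] yaw 0.142 tilt [ 0. -0.] q6 1.39 F [ 0.7 -0.3 -0.9]
[[293.0, 264.0], [337.0, 264.0]]
```

View pics/m11.png

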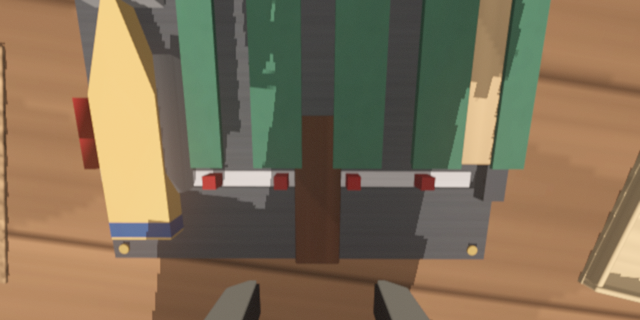

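The dark blank is out with its front edge at (295..340, 262), and the wedge is still home. Grasp and pull.

```bash

python3 -m pendant '[[[0.6,0.3,0,4,0],[0.6,0,0,4,0],[0.6,0,0,3,0],[0.6,0,0,1.8,0],[0.6,0,0,0.6,0],[0.6,0,0,0,0]]]' | grep -E 'pos|^force|open'
python3 -m pendant '[[[0.2,0,0,0,0],[0.2,0,0,0,0],[0.2,0,0,0,0],[0.2,0,0,0,0],[0.2,0,0,0,0],[0.2,0,0,0,0]]]' 35| grep -E 'pos|force|open'
python3 -m pendant '[[[0.2,-2,0,0,0],[0.2,-2,0,0,0],[0.2,-2,0,0,0],[0.2,0,0,0,0]]]' | grep -E 'pos|force|open'
python3 -m pendant '[[[0.2,0,0,-3,0],[0.2,0,0,-4,0],[0.2,0,0,-4,0],[0.2,0,0,-4,4.8],[0.2,0,0,0,4.8],[0.2,0,0,0,4.8],[0.2,0,0,0,0]]]' | grep -E 'pos|force|open'
python3 -c "
from h import *
plan(tray(-.029,0,.17),-.11)"
```

```text
tool_pos: [0.4724, 0.0343, 0.018]
force: [-0.2, -0.4, -0.3]
opening: 0.0558
tool_pos: [0.4733, 0.0342, 0.0198]
force: [-0.2, 0.5, 6.3]
opening: 0.0337
gripper_force: 35.0
tool_pos: [0.4116, 0.0255, 0.0193]
force: [-3.5, -1.3, 4.3]
opening: 0.0341
gripper_force: 35.0
tool_pos: [0.4129, 0.0257, 0.1689]
force: [0.4, 0.0, -1.8]
opening: 0.0337
gripper_force: 35.0
roll deg -0.0 (first) then x 11.16 y 35.14 z -0.11 cm | t 30.6 pos [0.4129 0.0257 0.1689] yaw -0.111 tilt [ 0. -0.] q6 1.62 F [ 0.4  0.  -1.8]
```

```bash

python3 -m pendant '[[[0.2,1.4,4.4,0,0],[0.2,1.4,4.4,0,0],[0.2,1.4,4.4,0,0],[0.2,1.4,4.4,0,0],[0.2,1.4,4.4,0,0],[0.2,1.4,4.4,0,0],[0.2,1.4,4.4,0,0],[0.2,1.4,4.4,0,0]]]' >/dev/null
python3 -m pendant '[[[0.2,0,0,0,0],[0.2,0,0,4,0],[0.2,0,0,4,0],[0.2,0,0,4,0],[0.2,0,0,0,0],[0.2,0,0,0,0]]]' | grep -E 'pos|force|open'
python3 -c "
from h import *
plan(tray(-.029,0,.015),-.11)"
```

```text
tool_pos: [0.4852, -0.3354, 0.0483]
force: [0.5, -0.1, 0.4]
opening: 0.0337
gripper_force: 35.0
roll deg 0.1 (first) then x 0.00 y 0.05 z 3.33 cm | t 31.9 pos [ 0.4852 -0.3354  0.0483] yaw -0.108 tilt [-0.002  0.002] q6 0.99 F [ 0.5 -0.1  0.4]
```

```bash

python3 -m pendant '[[[0.2,0,0,2,0],[0.2,0,0,1.1,0],[0.2,0,0,0.1,0],[0.2,0,0,0,0]]]' | grep -E 'pos|^force|open'
python3 -m pendant '[[[0.2,0,0,0.1,0],[0.48,0,0,0,0],[0.48,0,0,0,0],[0.48,0,0,0,0],[0.48,0,0,0,0],[0.48,0,0,0,0]]]' | grep -E 'pos|^force|open'
python3 -m pendant '[[[0.48,0,0,-3,0],[0.48,0,0,-4,0],[0.48,0,0,-4,0],[0,0,0,-4,-4.8],[0,0,0,-3,-4.8],[0,0,0,0,-4.8],[0,0,0,0,0]]]' | grep -E 'pos|^force|open'
python3 -c "
from h import *
c=snap('wrist','w12.png')
plan(mag(.105,-.084,.2),.142)"
```

```text
tool_pos: [0.4864, -0.3367, 0.0179]
force: [-0.8, 0.4, -0.6]
opening: 0.0338
tool_pos: [0.4859, -0.3364, 0.0157]
force: [0.5, -0.2, -0.9]
opening: 0.0446
tool_pos: [0.4865, -0.3369, 0.1972]
force: [-0.0, 0.8, -0.1]
opening: 0.0171
roll deg -0.1 (first) then x 24.75 y -25.71 z -0.43 cm | t 33.7 pos [ 0.4859 -0.3364  0.1957] yaw 0.140 tilt [ 0. -0.] q6 0.74 F [ 0.3 -0.4 -0. ]
```

```bash

python3 -m pendant '[[[0,3.5,-3.7,0,0],[0,3.5,-3.7,0,0],[0,3.5,-3.7,0,0],[0,3.5,-3.7,0,0],[0,3.5,-3.7,0,0],[0,3.6,-3.6,0,0],[0,3.6,-3.6,0,0],[0,0,0,0,0]]]' |grep pos
python3 -m pendant '[[[0,0,0,4,0],[0,0,0,4,0],[0,0,0,0,0]]]' |grep pos
python3 -c "
from h import *
plan(mag(.105,-.084,.062),.142)"
```

```text
tool_pos: [0.6913, -0.0459, 0.1923]
tool_pos: [0.6843, -0.0516, 0.1062]
roll deg -0.1 (first) then x 1.07 y -0.33 z 4.42 cm | t 34.8 pos [ 0.6843 -0.0516  0.1062] yaw 0.140 tilt [-0.015  0.002] q6 1.28 F [-1.8  0.1 -1. ]
```

```bash

python3 -m pendant '[[[0,0,0,0,0],[0,0,0,0,0]]]' |grep -E 'pos|^force'
python3 -c "
from h import *
plan(mag(.105,-.084,.062),.142)"
```

```text
tool_pos: [0.6914, -0.0528, 0.1182]
force: [0.7, 0.5, 0.2]
roll deg -0.1 (first) then x 0.39 y -0.55 z 5.62 cm | t 35.0 pos [ 0.6914 -0.0528  0.1182] yaw 0.141 tilt [ 0.003 -0.   ] q6 1.28 F [0.7 0.5 0.2]
```

```bash

python3 -m pendant '[[[0,0.3,-0.5,2,0],[0,0,0,2,0],[0,0,0,1.2,0],[0,0,0,0,0],[0,0,0,0,0],[0,-2,0,0,0],[0,0,0,0,0]]]' | grep -E 'pos|^force|open'
for i in 1 2; do python3 -m pendant '[[[0,-1.2,0,0,0],[0,-1.2,0,0,0],[0,-1.2,0,0,0],[0,0,0,0,0]]]' | grep -E 'pos|^force'; done
python3 -c "
from h import *
plan(mag(-.0005,-.084,.062),.142)"
```

```text
tool_pos: [0.6723, -0.0501, 0.0652]
force: [-0.3, -0.2, -0.0]
opening: 0.0004
tool_pos: [0.6383, -0.055, 0.0656]
force: [3.9, 0.5, -0.7]
tool_pos: [0.6031, -0.0599, 0.0655]
force: [3.8, 2.2, 0.4]
roll deg -0.0 (first) then x -1.32 y -0.01 z 0.35 cm | t 36.5 pos [ 0.6031 -0.0599  0.0655] yaw 0.142 tilt [ 0.004 -0.   ] q6 1.24 F [3.8 2.2 0.4]
```

```bash

python3 -m pendant '[[[0,-0.9,0,0,0],[0,0,0,0,0],[0,0,0,0,0]]]' | grep -E 'pos|^force'
for i in 1 2 3; do python3 -m pendant '[[[0,-0.4,0,0,0],[0,0,0,0,0]]]' | grep -E 'pos|^force'; done
```

```text
tool_pos: [0.5947, -0.0612, 0.0652]
force: [4.8, 1.2, 4.2]
tool_pos: [0.5907, -0.0618, 0.0651]
force: [4.7, 1.5, 3.9]
tool_pos: [0.5898, -0.0619, 0.0654]
force: [20.5, 2.8, -7.7]
tool_pos: [0.5893, -0.062, 0.0657]
force: [38.8, 5.8, -20.9]
```

```bash

python3 -m pendant '[[[0,4,0,0,0],[0,5,0,0,0],[0,0.9,0,-4,0],[0.6,0,0,-5,0],[0.6,-3.9,0,0,0],[0.6,-3.9,0,0,0],[0.6,-3.9,0,0,0],[0.6,-3.9,0,0,0]]]' | grep -E 'pos|^force'
python3 -m pendant '[[[0.6,-3.9,0,0,0],[0.6,0,0,0,0],[0.6,0,0,0,0]]]' | grep -E 'pos|open'
python3 -c "
from h import *
c=snap('wrist','w13.png')
plan(mag(-.103,-.084,.0185),.142)
a,b=cv2.imread('pics/w12.png'),c['img']
print(w2px('w13.png',[mag(-.129,-.067,.044),mag(-.129,-.101,.044)])*.625)
cv2.imwrite('pics/m13.png',np.hstack([cv2.resize(a,(400,300)),cv2.resize(b,(400,300))]))"
```

```text
tool_pos: [0.5226, -0.0712, 0.1532]
force: [-0.6, -0.3, 0.5]
tool_pos: [0.4852, -0.0768, 0.1538]
opening: 0.0551
roll deg -0.0 (first) then x 0.23 y -0.02 z 13.57 cm | t 38.5 pos [ 0.4862 -0.0767  0.1542] yaw 0.142 tilt [ 0.001 -0.   ] q6 1.17 F [1.1 0.6 0.1]
[[183.41354962 165.02887233]
 [210.64352498 164.99306952]]
```

View pics/m13.png

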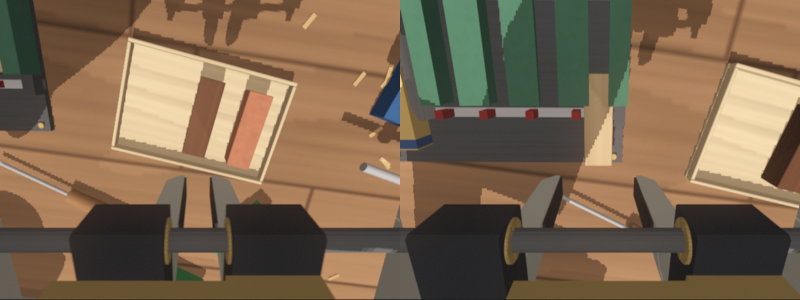

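The pale blank is out and two blanks lie flat in the tray. I'll check where the chisel tip is before pulling.

```bash
python3 - <<'E'
from h import *
p=np.vstack([px2w('side0.png',[(368,268)],.005),px2w('w13.png',[((565-400)*1.6,198*1.6)],.005)])
a=MAG[2];Rm=np.array([[np.cos(a),-np.sin(a)],[np.sin(a),np.cos(a)]]);print(p,((p[:,:2]-MAG[:2])@Rm).round(3))
E
python3 -m pendant '[[[0.6,0.2,0,4,0],[0.6,0,0,4,0],[0.6,0,0,3,0],[0.6,0,0,1.9,0],[0.6,0,0,0.6,0],[0.6,0,0,0,0]]]' | grep -E 'pos|^force|open'
python3 -m pendant '[[[0.2,0,0,0,0],[0.2,0,0,0,0],[0.2,0,0,0,0],[0.2,0,0,0,0],[0.2,0,0,0,0],[0.2,0,0,0,0]]]' 35| grep -E 'pos|force|open'
```

```text
[[ 0.39536009 -0.04311845  0.005     ]
 [ 0.38980291 -0.04197625  0.005     ]] [[-0.191 -0.038]
 [-0.196 -0.036]]
tool_pos: [0.4878, -0.076, 0.018]
force: [0.1, 0.5, 0.0]
opening: 0.0558
tool_pos: [0.4886, -0.0765, 0.0198]
force: [-0.0, -0.0, 5.7]
opening: 0.0338
gripper_force: 35.0
```

```bash

python3 -m pendant '[[[0.2,-2,0,0,0],[0.2,-2,0,0,0],[0.2,-0.8,0,0,0],[0.2,0,0,0,0],[0.2,0,0,0,0]]]' | grep -E 'pos|force|open'
python3 -m pendant '[[[0.2,0,0,-3,0],[0.2,0,0,-4,0],[0.2,0,0,-4,0],[0.2,0,0,-4,4.8],[0.2,0,0,0,4.8],[0.2,0,0,0,4.8],[0.2,0,0,0,0]]]' | grep -E 'pos|force|open'
python3 -c "
from h import *
plan(tray(-.029,0.068,.17),-.11)"
```

```text
tool_pos: [0.4399, -0.0835, 0.0197]
force: [-7.9, -0.6, 14.0]
opening: 0.0337
gripper_force: 35.0
tool_pos: [0.4398, -0.0829, 0.1686]
force: [-0.6, -0.9, -1.2]
opening: 0.034
gripper_force: 35.0
roll deg -0.0 (first) then x 7.28 y 17.84 z -0.14 cm | t 41.0 pos [ 0.4398 -0.0829  0.1686] yaw -0.111 tilt [-0.  0.] q6 1.38 F [-0.6 -0.9 -1.2]
```

```bash

python3 -m pendant '[[[0.2,1.8,4.5,0,0],[0.2,1.8,4.5,0,0],[0.2,1.8,4.5,0,0],[0.2,1.8,4.4,0,0],[0.2,0,0,0,0],[0.2,0,0,4,0],[0.2,0,0,4,0],[0.2,0,0,0,0]]]' >/dev/null
python3 -m pendant '[[[0.2,0,0,3.5,0],[0.2,0,0,0,0],[0.2,0,0,0,0]]]' | grep -E 'pos|^force|open'
python3 -c "
from h import *
plan(tray(-.029,0.068,.0155),-.11); c=snap('wrist','w14.png')"
```

```text
tool_pos: [0.492, -0.2684, 0.0547]
force: [-0.1, 0.0, -0.1]
opening: 0.0339
roll deg 0.1 (first) then x 0.06 y -0.03 z 3.92 cm | t 42.0 pos [ 0.492  -0.2684  0.0547] yaw -0.108 tilt [-0.001  0.001] q6 1.09 F [-0.1  0.  -0.1]
```

```bash

python3 -m pendant '[[[0.2,0,0,2,0],[0.2,0,0,1.5,0],[0.2,0,0,0.2,0],[0.2,0,0,0.1,0],[0.2,0,0,0,0]]]' | grep -E 'pos|^force|open'
python3 -m pendant '[[[0.2,0,0,0.1,0],[0.48,0,0,0,0],[0.48,0,0,0,0],[0.48,0,0,0,0],[0.48,0,0,0,0],[0.48,0,0,0,0]]]' | grep -E 'pos|^force|open'
python3 -m pendant '[[[0.48,0,0,-3,0],[0.48,0,0,-4,0],[0.48,0,0,-4,0],[0.65,0,0,-4,-4.8],[0.65,0,0,-3,-4.8],[0.65,0,0,0,-4.8],[0.65,0,0,0,0]]]' | grep -E 'pos|^force|open'
python3 -c "
from h import *
c=snap('wrist','w15.png')
plan(mag(-.093,.164,.2),.142)"
```

```text
tool_pos: [0.4925, -0.2691, 0.0164]
force: [0.2, -0.2, -0.9]
opening: 0.0338
tool_pos: [0.4922, -0.2688, 0.0147]
force: [0.5, -0.5, -0.2]
opening: 0.0444
tool_pos: [0.4928, -0.2692, 0.1962]
force: [1.0, 0.1, -0.9]
opening: 0.0603
roll deg -0.1 (first) then x 3.38 y -43.91 z -0.53 cm | t 44.0 pos [ 0.4921 -0.2688  0.1947] yaw 0.140 tilt [ 0. -0.] q6 0.84 F [ 0.3 -0.1 -0.5]
```

```bash

python3 -m pendant '[[[0.65,0.3,-4.4,0,0],[0.65,0.3,-4.4,0,0],[0.65,0.3,-4.4,0,0],[0.65,0.3,-4.4,0,0],[0.65,0.3,-4.4,0,0],[0.65,0.3,-4.4,0,0],[0.65,0.3,-4.4,0,0],[0.65,0.3,-4.4,0,0]]]' >/dev/null
python3 -m pendant '[[[0.65,0.5,-4.4,0,0],[0.65,0.5,-4.3,0,0],[0.65,0,0,0,0],[0.65,0,0,0,0]]]' | grep -E 'pos|open'
python3 -c "
from h import *
c=snap('wrist','w16.png')
plan(mag(-.092,.164,.017),.142)
print(w2px('w16.png',[mag(-.110,.187,.038),mag(-.11,.141,.038),mag(.055,.164,.038)])*.625)
cv2.imwrite('pics/m16.png',np.hstack([cv2.resize(cv2.imread('pics/w15.png'),(400,300)),cv2.resize(c['img'],(400,300))]))"
```

```text
tool_pos: [0.4625, 0.1713, 0.1932]
opening: 0.0604
roll deg -0.0 (first) then x 0.16 y -0.03 z 17.64 cm | t 45.2 pos [0.4628 0.1703 0.1934] yaw 0.142 tilt [-0.002 -0.001] q6 1.68 F [0.1 0.3 0.4]
[[181.4048406  149.32607786]
 [213.67759276 149.33138886]
 [197.586147    20.2648683 ]]
```

View pics/m16.png

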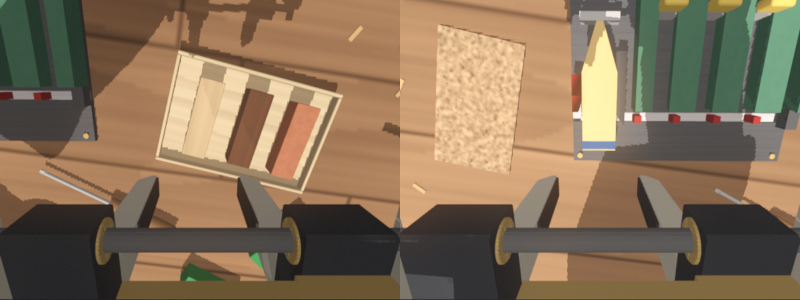

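All three blanks lie flat in the tray, and the wedge is still home with its tail at (582..616, 149). Grasp and withdraw.

```bash

python3 -m pendant '[[[0.65,0.1,0,4,0],[0.65,0,0,4,0],[0.65,0,0,4,0],[0.65,0,0,4,0],[0.65,0,0,1,0],[0.65,0,0,0.5,0],[0.65,0,0,0,0],[0.65,0,0,0,0]]]' | grep -E 'pos|^force|open'
python3 -m pendant '[[[0.3,0,0,0,0],[0.3,0,0,0,0],[0.3,0,0,0,0],[0.3,0,0,0,0],[0.3,0,0,0,0],[0.3,0,0,0,0]]]' 45| grep -E 'pos|force|open'
python3 -m pendant '[[[0.3,-1,0,0,0],[0.3,-1.5,0,0,0],[0.3,-1.5,0,0,0],[0.3,0,0,0,0]]]' | grep -E 'pos|force|open'
```

```text
tool_pos: [0.4664, 0.1709, 0.0218]
force: [0.2, 0.0, -0.4]
opening: 0.0602
tool_pos: [0.4653, 0.1708, 0.0202]
force: [2.4, -1.7, 3.4]
opening: 0.0455
gripper_force: 45.0
tool_pos: [0.4236, 0.165, 0.0197]
force: [-4.3, -2.0, 8.8]
opening: 0.0459
gripper_force: 45.0
```

```bash

python3 -m pendant '[[[0.3,-2,0,0,0],[0.3,-2,0,0,0],[0.3,-2,0,0,0],[0.3,-2,0,0,0],[0.3,-0.5,0,0,0],[0.3,0,0,0,0],[0.3,0,0,0,0]]]' | grep -E 'pos|force|open'
python3 -m pendant '[[[0.3,0,0,-2,0],[0.3,0,0,-2,0],[0.3,0,0,-2,0],[0.3,0,0,-2,0],[0.3,0,0,0,0]]]' | grep -E 'pos|force|open'
python3 -c "
from h import *
m=px2w('w16.png',[((437-400)*1.6,24*1.6),((525-400)*1.6,44*1.6),((510-400)*1.6,173*1.6),((434-400)*1.6,159*1.6)],.004);a,t,r=fit2([(.1,.06),(.1,-.06),(-.1,-.06),(-.1,.06)],m);print('mat',a,t,r.tolist())
s=robot.read_state()
# grip sits at wedge x: mag grip -.0905 vs centre -.0275
for yaw in (a,.0):plan([t[0]-.064*np.cos(yaw),t[1]-.064*np.sin(yaw),.10],yaw)
c=snap('wrist','w17.png')"
```

```text
tool_pos: [0.3412, 0.1532, 0.0197]
force: [-0.4, -0.5, -0.8]
opening: 0.0454
gripper_force: 45.0
tool_pos: [0.3434, 0.1537, 0.1024]
force: [0.0, 1.3, -1.6]
opening: 0.0458
gripper_force: 45.0
mat -0.069739008070529 [0.47860544 0.35508987] [[-1.2, -0.3], [-0.9, -0.1], [1.7, -0.3], [0.4, 0.7]]
roll deg 12.1 (first) then x 5.68 y -21.03 z 0.24 cm | t 48.2 pos [0.3434 0.1537 0.1024] yaw 0.142 tilt [0.005 0.001] q6 1.71 F [ 0.   1.3 -1.6]
roll deg 8.1 (first) then x 7.12 y -20.14 z 0.24 cm | t 48.2 pos [0.3434 0.1537 0.1024] yaw 0.142 tilt [0.005 0.001] q6 1.71 F [ 0.   1.3 -1.6]
```

```bash

python3 -m pendant '[[[0.3,0,0,0,6],[0.3,0,0,0,6.1],[0.3,1.1,-4.2,0,0],[0.3,1.1,-4.2,0,0],[0.3,1.1,-4.2,0,0],[0.3,1.2,-4.2,0,0],[0.3,1.2,-4.2,0,0],[0.3,0,0,0,0]]]' >/dev/null
python3 -m pendant '[[[0.3,0,0,2,0],[0.3,0,0,2,0],[0.3,0,0,2,0],[0.3,0,0,1,0],[0.3,0,0,0,0],[0.3,0,0,0,0]]]' | grep -E 'pos|^force|open'
python3 -c "
from h import *
plan([.4786-.064*.9975,.3551+.064*.07,.0145],-.07)"
```

```text
tool_pos: [0.4122, 0.3584, 0.0296]
force: [1.1, 0.4, -1.3]
opening: 0.0458
roll deg 0.0 (first) then x 0.25 y -0.14 z 1.51 cm | t 49.6 pos [0.4122 0.3584 0.0296] yaw -0.069 tilt [-0. -0.] q6 2.26 F [ 1.1  0.4 -1.3]
```

```bash

python3 -m pendant '[[[0.3,0.2,-0.1,0.8,0],[0.3,0,0,0.5,0],[0.3,0,0,0,0],[0.3,0,0,0,0]]]' | grep -E 'pos|^force|open'
python3 -m pendant '[[[0.3,0,0,0.1,0],[0.3,0,0,0,0],[0.7,0,0,0,0],[0.7,0,0,0,0],[0.7,0,0,0,0],[0.7,0,0,0,0],[0.7,0,0,0,0]]]' | grep -E 'pos|^force|open'
python3 -m pendant '[[[0.7,0,0,-2,0],[0.7,0,0,-4,0],[0.7,0,0,-5,0],[0.7,0,0,-5,0],[0.7,0,0,-5,0],[0.7,-2,0,-3,0],[0.7,0,0,0,0],[0.7,0,0,0,0]]]' | grep -E 'pos|^force|open'
python3 -c "
from h import *
c=snap('wrist','w18.png'); d=snap('side','sd18.png')
cv2.imwrite('pics/m18.png',np.hstack([cv2.resize(c['img'],(400,300)),cv2.resize(d['img'][170:470,120:420],(300,300))]))"
```

```text
tool_pos: [0.4142, 0.3594, 0.0166]
force: [0.6, -0.3, -2.3]
opening: 0.046
tool_pos: [0.4143, 0.3595, 0.0157]
force: [-0.7, 0.7, 0.9]
opening: 0.0649
tool_pos: [0.3945, 0.3612, 0.2564]
force: [-0.7, -0.3, -0.4]
opening: 0.0652
```

View pics/m18.png

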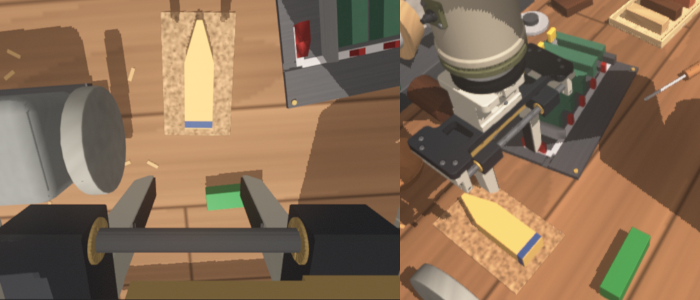

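The wedge lies flat on the mat at (199,70). I'll check numerically that the gate is shut, using the jaw's red pixels.

```bash
python3 - <<'E'
from h import *
for n in ('w0','w_mag','w18','w16'):
    I=cv2.imread('pics/%s.png'%n)
    if I is None: continue
    b,g,r=[I[...,i].astype(int) for i in range(3)]
    m=((r>90)&(g<60)&(b<60)).astype(np.uint8);k,l,st,ce=cv2.connectedComponentsWithStats(m)
    a=MAG[2];Rm=np.array([[np.cos(a),-np.sin(a)],[np.sin(a),np.cos(a)]])
    for s,c in zip(st[1:],ce[1:]):
        if s[4]>12: print(n,s.tolist(),(((px2w(n+'.png',[c],.034)[0,:2]-MAG[:2])@Rm)*1e3).round(0))
E
```

```text
w_mag [168, 161, 19, 45, 459] [-28. 172.]
w_mag [244, 207, 11, 12, 97] [-66.  89.]
w_mag [289, 207, 9, 11, 87] [-67.  35.]
w_mag [335, 206, 9, 12, 83] [-67. -19.]
w_mag [380, 206, 9, 10, 38] [-64. -72.]
w18 [471, 33, 26, 58, 1087] [-30. 178.]
w18 [631, 65, 9, 12, 92] [-69.  38.]
w18 [571, 77, 13, 12, 110] [-69.  91.]
w16 [430, 183, 18, 14, 213] [-66.  58.]
w16 [490, 184, 22, 13, 248] [-67.   4.]
w16 [550, 184, 19, 13, 168] [-66. -46.][ WARN:0@0.476] global loadsave.cpp:275 findDecoder imread_('pics/w0.png'): can't open/read file: check file path/integrity
```

```bash
python3 -c "
from plant import robot
print(robot.close_job())"
```

```text
the job is handed in; nothing more can be done
None
```

The job is done and handed in: blanks 0, 2 and 3 (bay 1 was empty) lie flat in the tray, the wedge is back flat on the cork mat, and the gate is shut, which I measured from the camera image to within about 3 mm.

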